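# Index pin check on a microscope slide stage

## Robot

A 7-joint arm with a two-finger parallel gripper is mounted at the origin on the work surface. World frame = base frame: x ahead of the robot, y to its left, z up, the work surface at z = 0. Lengths are in m, angles in rad, forces in N, time in s.
With the tool pointing down it reaches from about 0.425 to 0.875 m from the base axis. Payload 8.4 kg.
Tool frame: the origin (TCP) lies midway between the tips of the shut fingers; the grasp point (between the pads) lies 19 mm behind it; y points along the fingers, z is the direction in which the jaws open and shut, and the axes are right-handed (so a half turn about y gives the same grasp; the last joint's range is limited). The gripper opens to 85 mm and grips with 20 to 120 N. Pads are 22 mm wide; open, the fingers measure 114 mm over their backs; the gripper's body (76 mm by 85 mm) begins 54 mm behind the grasp point. The pads swing forward as they close: fully open they stand 13 mm farther back than shut.
Start: joints at [1.196, 0.333, 0.04, 1.465, -0.013, 1.343, -0.059], TCP at [0.177, -0.625, 0.231] pointing down, gripper open.
Joint ranges: [-2.58, 2.58], [-0.38, 2.09], [-1.3, 1.39], [0.25, 2.4], [-1.5, 4.64], [0.08, 2.09], [-2.65, 2.65]. Speed limits (rad/s): [2.22, 2.22, 2.79, 2.79, 3.14, 3.14, 3.14].

## Interface

Orientations are given as a rotation vector (axis times angle).
In Python, from bench import ctrl gives the robot as it stands.
- The arm moves only by the tool step_arm, never from a script. Its argument "rows" is a list of rows, each a list of 4 numbers: the shift along the world's x, y, z in m, then the turn about the world's z in degrees. In form: [[tx, ty, tz, twist], ...]. A call has 1 to 12 rows; each row is the pose to reach, as a shift and turn from the pose measured when the call began; what a row does not reach only later rows make up. A row lasts 1/8 s, in which the tool goes at most 62.5 mm and 10.7 degrees, less where a joint would pass 70% of its speed; a pose out of reach is approached as far as the arm can. A call with a gripper value outside its range is refused whole. "fingers" is the finger opening in m, from 0 to 0.0854, set as the call begins (left out, the last holds). The fingers move at their own pace and stop on an object; the grip force is fixed at half the most. Time passes only in rows, so rows that repeat a pose let the fingers close. It gives the time, the measured TCP pose, the force and the opening at its end, in the units of the state.
- ctrl.read_state(): the state, without advancing time (a new reading comes with each control period).
- ctrl.get_image(name): name is "side" or "top"; returns (picture, depth): 400x640x3 uint8, red, green, blue; 400x640 float32, m along the optical axis (not along the pixel's ray), 0 where there is no reading.
- ctrl.calibration(name): a dict with "fx", "fy", "cx", "cy" (pixels), "R" (3x3) and "t" (3): a world point X has camera coordinates R X + t. Camera axes: x right, y down, z forward; pixel columns grow to the right and rows downward; lengths in m; the calibration is good to about 2 mm. A picture is of the moment at which its call begins. calibration takes no time and is no camera call.
- ctrl.close_job(): hands the job in, once; it reports no verdict.
The state is a dict: "t": time; "qpos": joint angles; "joint_vel": joint speeds; "joint_torque": joint torques, N m; "ee_pos": TCP position; "tool_rot": TCP orientation; "force": force on the tool from outside, world axes, zero at the start; "moment": the same for the moment, N m; "opening": opening from 0.0 (shut) to 1.0 (fully open).
Only numpy, scipy, OpenCV 4.12 (cv2) and the standard library are available. Lean on these libraries where they do the work, as an engineer would, in place of code of your own. Each camera call takes 0.05 s, during which the arm holds its last target.

## Task

Check the index plunger of the slide stage: push the carriage by its blue block all the way against the yellow stop and keep it pressed there for about a second, so that the sprung pin drops home into its hole. Then take the red knob, pull the pin fully up out of the hole to the end of its travel and finish while still holding it up there, with the carriage left at its stop, so that I can inspect the hole. Leave the other things on the table where they are.

Things in the scene. Friction and masses are not known exactly. Their poses are not given: they have to be found in the camera images.
- stage: fixed slide stage: aluminium base plate 130 x 330 x 12 mm (its x, y, z), origin at the centre of its underside on the table. The steel carriage plate (top 28 mm above the table) slides level along the stage's own +y towards the stop. Grey guide rails at x = -41 and +41 mm reach up to 32 mm above the table.
- stop_face (a point): centre of the face of the yellow stop that meets the carriage's front edge; 23 mm above the table, at stage x = 0, y = +115 mm. The stop is 66 mm wide, 20 mm thick, its top 34 mm above the table. Axes as the stage's.
- barrel_top (a point): top of the brass barrel (22 mm diameter) that guides the sprung pin up and down, 80 mm above the table, at stage x = 0, y = +40 mm. It stands on a grey bridge over the carriage, 96 mm in stage x, 24 mm in y, top 60 mm above the table.
- push_block (a point): blue block at the rear end of the steel carriage plate, fixed to it: 30 x 16 x 50 mm, axes as the stage's; origin at the centre of its underside, which is always 28 mm above the table (top at 78 mm). Grip it from above or push its rear (-y) face. It lies at stage y = -130 mm + joint carriage. Sliding takes about 2.5 N; press it against the stop with 5 to 10 N. It stays where it is left.
- index_knob (a point): red round knob of the index plunger, 26 mm diameter, 24 mm high; origin at the centre of its underside, z up along the pull. It is at stage x = 0, y = +40 mm; its underside is 83 mm above the table with the pin home in its hole, 93 mm with the pin resting on the carriage plate, 101 mm fully pulled up. Grip its sides from above.
- carriage (a joint): how far the carriage has slid towards the stop, m: 0 = fully out, 0.060 = front edge against the yellow stop. The pin (8 mm) meets the seat hole (13 mm) only at the stop, from about 0.057.
- plunger (a joint): lift of the sprung pin and knob, m: 0 = home, 10 mm deep in the carriage's hole; 0.010 = its nose rests on top of the carriage plate; 0.018 = fully pulled up, hard end of travel. A spring pushes it down with 3.6 N at 0 rising to 9 N at 0.018; it does not latch, so let go it springs down again. With the pin home the carriage is locked.
- driver: bystander: screwdriver 150 mm long lying beside the stage on its far (+x) side; origin at the middle of its underside
- chip_box: bystander: flat black chip box 60 x 60 x 16 mm on the near (-x) side of the stage; origin at the centre of its underside
- test_board: bystander: small green circuit board 50 x 60 x 9 mm on the far (+x) side of the stage; origin at the centre of its underside
- jar: bystander: small amber jar, 48 mm diameter, 55 mm high; origin at the centre of its underside
- lens_mount: bystander: lens on a short post, foot 56 mm diameter, 81 mm high; origin at the centre of its underside
- post_holder: bystander: black post holder on a round foot of 50 mm diameter, 58 mm high; origin at the centre of its underside
- note_block: bystander: yellow note block 76 x 76 x 20 mm; origin at the centre of its underside

How it is judged:
By the outcome, as a careful person would: the job done as asked, in the order asked, and still so for the second after the job is handed in, while the arm keeps its last pose, push and grip.
It also fails if it takes over 42 s, if anything falls off the work surface, if the arm or the gripper's body presses on something with over 40 N, if the wrist force passes 120 N, or if a joint passes its speed limit or range.

## Working session

There is one attempt and no reset: what is moved stays moved. The work goes in short steps, Python scripts to look and compute and a tool call to move; the robot and the scene stay as the last step left them, time stands still between calls to the robot, and variables do not carry over. Pictures are saved under pics/ and viewed, and the job is handed in when it is done.

Besides the shell and the picture viewer there is one more tool, called after "Call:" as name([rows], argument=value, ...), one row to a line, values as JSON. step_arm: Moves the arm, as the interface text tells. Its arguments: {"type":"object","properties":{"rows":{"type":"array"},"fingers":{"type":"number"}},"required":["rows"]}

```bash
mkdir -p pics; ls
cat > h.py <<'E'
import numpy as np, cv2
from bench import ctrl
def snap(name,tag):
    im,d=ctrl.get_image(name)
    cv2.imwrite(f'pics/{tag}.png',im[:,:,::-1]); np.save(f'pics/{tag}.npy',d); return im,d
def ray(name,u,v,z):
    c=ctrl.calibration(name);R=np.array(c['R']);t=np.array(c['t'])
    o=-R.T@t; d=R.T@np.array([(u-c['cx'])/c['fx'],(v-c['cy'])/c['fy'],1])
    return o+d*(z-o[2])/d[2]
def proj(name,X):
    c=ctrl.calibration(name);p=np.array(c['R'])@X+np.array(c['t'])
    return c['fx']*p[0]/p[2]+c['cx'],c['fy']*p[1]/p[2]+c['cy']
E
python3 - <<'E'
from h import *
snap('top','top0');snap('side','side0')
s=ctrl.read_state();print({k:np.round(v,3) for k,v in s.items()})
for n in('top','side'):
    c=ctrl.calibration(n);R=np.array(c['R']);print(n,-R.T@np.array(c['t']),R[2],c['fx'])
E
```

```text
pics
{'t': np.float64(0.1), 'qpos': array([ 1.196,  0.334,  0.04 ,  1.466, -0.013,  1.343, -0.058]), 'joint_vel': array([-0.003, -0.001,  0.001, -0.002,  0.002, -0.   , -0.   ]), 'joint_torque': array([ 4.0000e-03, -6.6002e+01,  1.3700e+00, -4.0648e+01,  1.7000e-02,
        9.0000e-03,  0.0000e+00]), 'ee_pos': array([ 0.177, -0.625,  0.23 ]), 'tool_rot': array([-0.288,  2.075, -2.072]), 'force': array([ 0.132, -0.617, -0.854]), 'moment': array([-0.024,  0.04 , -0.065]), 'opening': np.float64(1.002)}
top [0.48017178 0.03268035 1.43479734] [ 0.06790148 -0.01893364 -0.99751236] 472.2805651102058
side [ 0.13930785 -0.5882044   0.99450457] [ 0.35987116  0.52633028 -0.77036951] 425.7131896884108
```

View pics/top0.png

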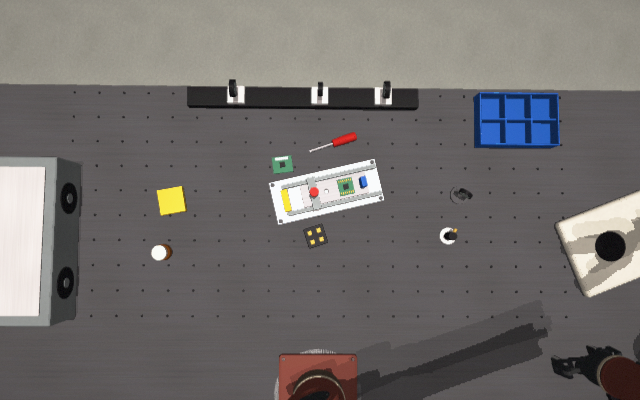

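View pics/side0.png

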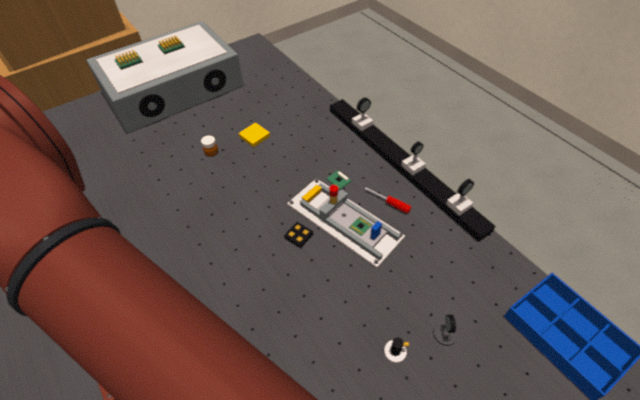

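Top view: stage spans about (270–383, 160–224), yellow stop at (287,200), red knob at (314,192), blue block at (363,182). Next, measure it.

```bash
python3 - <<'E'
from h import *
for n in('top','side'):
    im=cv2.imread(f'pics/{n}0.png'); hsv=cv2.cvtColor(im,cv2.COLOR_BGR2HSV); d=np.load(f'pics/{n}0.npy')
    box=(260,150,395,230) if n=='top' else (280,175,410,270)
    m0=np.zeros(im.shape[:2],np.uint8); m0[box[1]:box[3],box[0]:box[2]]=1
    H,S,V=[hsv[...,i].astype(int) for i in range(3)]
    masks={'white':((S<40)&(V>120)),'yellow':((H>20)&(H<35)&(S>120)&(V>100)),'blue':((H>100)&(H<130)&(S>120)),'red':(((H<8)|(H>172))&(S>140)&(V>80))}
    for k,m in masks.items():
        m=(m&(m0>0)).astype(np.uint8)
        if k=='white': m=cv2.morphologyEx(m,cv2.MORPH_CLOSE,np.ones((9,9)))
        nn,lab,st,ce=cv2.connectedComponentsWithStats(m)
        if nn<2: print(n,k,'none');continue
        i=1+np.argmax(st[1:,4]); pts=np.argwhere(lab==i)[:,::-1].astype(np.float32)
        z={'white':.012,'yellow':.034,'blue':.078,'red':.117}[k]
        u=pts.mean(0); r=cv2.minAreaRect(pts)
        print(n,k,st[i],u.round(1),'world mean',ray(n,*u,z).round(4))
        if k=='white' or k=='yellow' or k=='blue':
            W=np.array([ray(n,*p,z)[:2] for p in pts],np.float32)*1000
            rr=cv2.minAreaRect(W); print('  rect mm',np.round(rr[0],1),np.round(rr[1],1),round(rr[2],2))
E
python3 - <<'E'
import cv2
a=cv2.imread('pics/top0.png')[150:235,255:395];cv2.imwrite('pics/topz.png',cv2.resize(a,None,fx=5.5,fy=5.5,interpolation=2))
a=cv2.imread('pics/side0.png')[165:270,275:415];cv2.imwrite('pics/sidez.png',cv2.resize(a,None,fx=5.5,fy=5.5,interpolation=2))
E
```

```text
top white [ 268  159  116   66 4576] [324.9 191.7] world mean [ 0.5986 -0.0199  0.012 ]Traceback (most recent call last):
  File "<stdin>", line 18, in <module>
  File "h.py", line 7, in ray
    c=ctrl.calibration(name);R=np.array(c['R']);t=np.array(c['t'])
ValueError: time passes only in moves, steps and waits
```

View pics/topz.png

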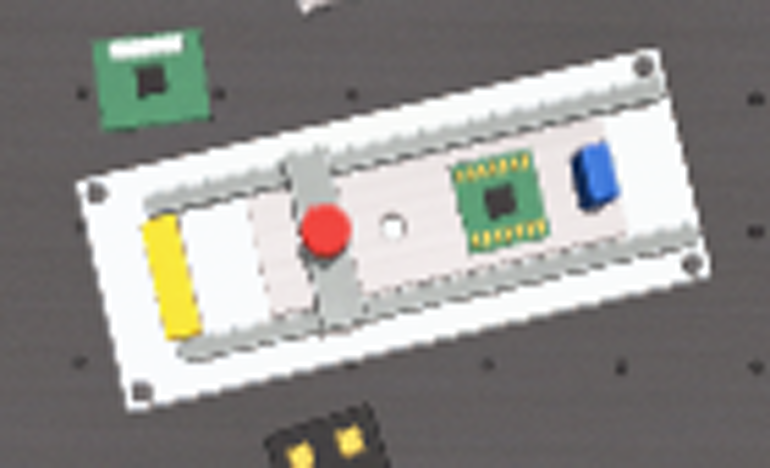

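View pics/sidez.png

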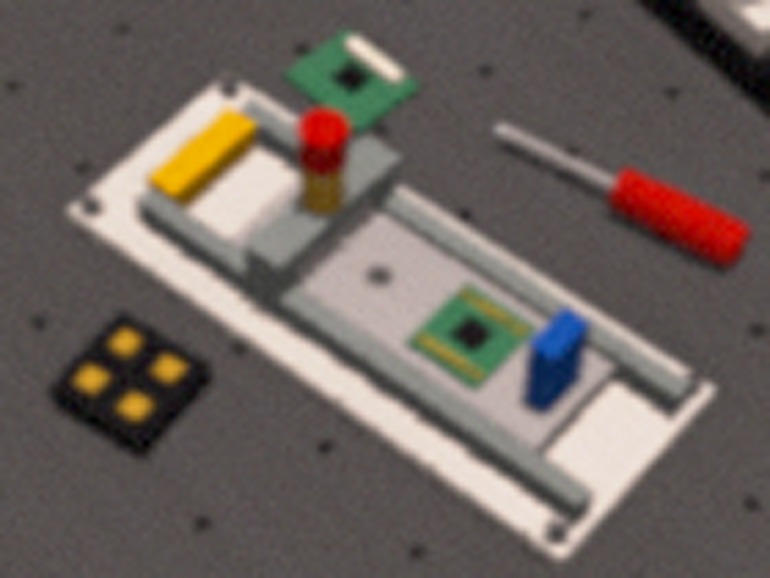

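Both views show the blue block, red knob, stop and bridge clearly; the carriage is about 35 mm or more from the stop. The calibration call seems to be limited, so I'll cache it.

```bash
cat > h.py <<'E'
import numpy as np, cv2, pickle, os
from bench import ctrl
if not os.path.exists('cal.pkl'):
    pickle.dump({n:{k:np.array(v) for k,v in ctrl.calibration(n).items()} for n in('top','side')},open('cal.pkl','wb'))
CAL=pickle.load(open('cal.pkl','rb'))
def snap(name,tag):
    im,d=ctrl.get_image(name)
    cv2.imwrite(f'pics/{tag}.png',im[:,:,::-1]); np.save(f'pics/{tag}.npy',d); return im,d
def ray(name,u,v,z):
    c=CAL[name];R=c['R'];t=c['t']
    o=-R.T@t; d=R.T@np.array([(u-c['cx'])/c['fx'],(v-c['cy'])/c['fy'],1])
    return o+d*(z-o[2])/d[2]
def proj(name,X):
    c=CAL[name];p=c['R']@np.asarray(X)+c['t']
    return np.array([c['fx']*p[0]/p[2]+c['cx'],c['fy']*p[1]/p[2]+c['cy']])
def deproj(name,u,v,d):
    c=CAL[name]
    return ((np.stack([(u-c['cx'])/c['fx']*d,(v-c['cy'])/c['fy']*d,d],-1)-c['t'])@c['R'])
E
cat > meas.py <<'E'
from h import *
for n in('top','side'):
    im=cv2.imread(f'pics/{n}0.png'); hsv=cv2.cvtColor(im,cv2.COLOR_BGR2HSV); d=np.load(f'pics/{n}0.npy')
    box=(260,150,395,230) if n=='top' else (280,175,410,270)
    m0=np.zeros(im.shape[:2],np.uint8); m0[box[1]:box[3],box[0]:box[2]]=1
    H,S,V=[hsv[...,i].astype(int) for i in range(3)]
    masks={'white':((S<40)&(V>120)),'yellow':((H>20)&(H<35)&(S>120)&(V>100)),'blue':((H>100)&(H<130)&(S>120)),'red':(((H<8)|(H>172))&(S>140)&(V>80))}
    for k,m in masks.items():
        m=(m&(m0>0)).astype(np.uint8)
        if k=='white': m=cv2.morphologyEx(m,cv2.MORPH_CLOSE,np.ones((9,9)))
        nn,lab,st,ce=cv2.connectedComponentsWithStats(m)
        if nn<2: print(n,k,'none');continue
        i=1+np.argmax(st[1:,4]); pts=np.argwhere(lab==i)[:,::-1]
        z={'white':.012,'yellow':.034,'blue':.078,'red':.117}[k]
        u=pts.mean(0)
        print(n,k,st[i],u.round(1),'world mean',ray(n,*u,z).round(4))
        W=np.array([ray(n,*p,z)[:2] for p in pts],np.float32)*1000
        rr=cv2.minAreaRect(W); print('  rect mm',np.round(rr[0],1),np.round(rr[1],1),round(rr[2],2))
        dd=d[pts[:,1],pts[:,0]]; P=deproj(n,pts[:,0],pts[:,1],dd)[dd>0]
        top=P[P[:,2]>z-.006]
        print('  depth: zmax',np.percentile(P[:,2],[50,95]).round(4),'top-mean',top.mean(0).round(4),len(top))
        if len(top)>5: rr=cv2.minAreaRect((top[:,:2]*1000).astype(np.float32)); print('  top rect',np.round(rr[0],1),np.round(rr[1],1),round(rr[2],2))
E
python3 meas.py
```

```text
top white [ 268  159  116   66 4576] [324.9 191.7] world mean [ 0.5986 -0.0199  0.012 ]
  rect mm [599.7 -23.5] [132.3 331.8] 13.41
  depth: zmax [0.0193 0.0609] top-mean [ 0.5988 -0.0201  0.025 ] 4398
  top rect [600.4 -23.4] [131.6 332.6] 13.42
top yellow [281 189  10  23 142] [285.7 200.1] world mean [0.5708 0.0973 0.034 ]
  rect mm [571.   97.4] [66.5 18.7] 13.0
  depth: zmax [0.0338 0.0389] top-mean [0.571  0.0973 0.0338] 138
  top rect [571.4  97.4] [64.6 18.8] 12.82
top blue [359 176   8  12  69] [362.7 181.6] world mean [ 0.623  -0.1266  0.078 ]
  rect mm [ 623.1 -126.6] [29.7 19.7] 13.96
  depth: zmax [0.0763 0.0824] top-mean [ 0.6244 -0.1288  0.0782] 50
  top rect [ 624.8 -129. ] [27.6 14.4] 12.93
top red [310 188   9   9  63] [313.7 191.7] world mean [0.5894 0.0155 0.117 ]
  rect mm [588.7  14.5] [22.5 22.4] 0.34
  depth: zmax [0.1155 0.1206] top-mean [0.5902 0.0153 0.1161] 57
  top rect [590.2  14.6] [22.4 20.1] 89.41
side white [ 287  180  118   87 4086] [346.1 221.8] world mean [ 0.5956 -0.0391  0.012 ]
  rect mm [603.4 -24.5] [147.3 333.5] 13.43
  depth: zmax [0.0236 0
[... 217 characters left out ...]
depth: zmax [0.0316 0.0343] top-mean [0.5694 0.0953 0.0321] 100
  top rect [569.2  96.1] [67.4 18.8] 14.24
side blue [371 222  11  17 116] [375.6 229.7] world mean [ 0.6116 -0.1415  0.078 ]
  rect mm [ 610.6 -141.4] [54.7 21.5] 38.26
  depth: zmax [0.0693 0.0773] top-mean [ 0.6221 -0.1315  0.0758] 51
  top rect [ 620.9 -130.3] [31.1 15.1] 13.62
side red [386 196  24  17 214] [398.1 203.8] world mean [ 0.692 -0.132  0.117]
  rect mm [ 692.1 -131.6] [28.  69.9] 19.2
  depth: zmax [0.0199 0.0253] top-mean [nan nan nan] 0meas.py:21: RuntimeWarning: Mean of empty slice.
  print('  depth: zmax',np.percentile(P[:,2],[50,95]).round(4),'top-mean',top.mean(0).round(4),len(top))
  ret = um.true_divide(
```

Run:
```python
from h import *
from scipy.spatial.transform import Rotation as Ro
s=ctrl.read_state();R=Ro.from_rotvec(s['tool_rot']).as_matrix();print(R.round(3),s['t'])
z=R[:,2];print('jaw angle from world x',np.degrees(np.arctan2(z[1],z[0])))
th=np.radians(13.3);ex=np.array([np.cos(th),np.sin(th)]);ey=np.array([-np.sin(th),np.cos(th)]);c=np.array([.600,-.0235])
for y in(-.1076,-.13,-.14,-.15,-.16,.04): print(y,(c+y*ey).round(4),(c+y*ey-s['ee_pos'][:2]).round(4))
# test depth-based bystanders height and block check against projection
for X in ([*(c-.1076*ey),.078],[*(c+.04*ey),.117]): print(proj('top',X),proj('side',X))
print(s['ee_pos'])
```

```text
[[-0.962 -0.001  0.272]
 [-0.272  0.001 -0.962]
 [ 0.    -1.    -0.001]] 0.1
jaw angle from world x -74.19828588823844
-0.1076 [ 0.6248 -0.1282] [0.4479 0.4968]
-0.13 [ 0.6299 -0.15  ] [0.453 0.475]
-0.14 [ 0.6322 -0.1597] [0.4553 0.4653]
-0.15 [ 0.6345 -0.1695] [0.4576 0.4556]
-0.16 [ 0.6368 -0.1792] [0.4599 0.4458]
0.04 [0.5908 0.0154] [0.4139 0.6405]
[363.21461798 181.01520254] [376.17415202 223.89165553]
[313.68527206 191.25351034] [333.53278613 186.69126233]
[ 0.17687256 -0.62505692  0.23049877]
```

Call:
step_arm([
  [0.04,0.04,0,0],
  [0.08,0.08,0,-1],
  [0.12,0.12,0,-2],
  [0.16,0.16,0,-2.5],
  [0.2,0.2,0,-2.5],
  [0.24,0.24,0,-2.5],
  [0.28,0.28,0,-2.5],
  [0.33,0.32,0,-2.5],
  [0.38,0.36,0,-2.5],
  [0.42,0.4,0,-2.5],
  [0.46,0.44,0,-2.5],
  [0.46,0.44,0,-2.5],
], fingers=0.0)

```text
t: 1.6
ee_pos: [0.6393, -0.1788, 0.2293]
tool_rot: [-0.253, 2.099, -2.089]
force: [-0.2, -0.3, 0.2]
opening: -0.002
```

Call:
step_arm([
  [-0.001,-0.002,-0.04,0],
  [-0.001,-0.004,-0.09,0],
  [-0.001,-0.004,-0.13,0],
  [-0.001,-0.004,-0.16,0],
  [-0.001,-0.004,-0.18,0],
  [-0.001,-0.004,-0.18,0],
])

```text
t: 2.35
ee_pos: [0.6372, -0.183, 0.0479]
tool_rot: [-0.255, 2.102, -2.089]
force: [0.9, -0.1, 0.6]
opening: -0.002
```

Run:
```python
from h import *
snap('top','top1');snap('side','side1')
a=cv2.imread('pics/side1.png')[150:280,265:430];cv2.imwrite('pics/side1z.png',cv2.resize(a,None,fx=4.5,fy=4.5,interpolation=2))
s=ctrl.read_state();print(s['ee_pos'],s['tool_rot'],s['force'])
```

```text
[ 0.63895065 -0.18309117  0.05045598] [-0.25130687  2.09829014 -2.08891346] [ 0.02563111  0.42219838 -0.1309166 ]
```

View pics/side1z.png

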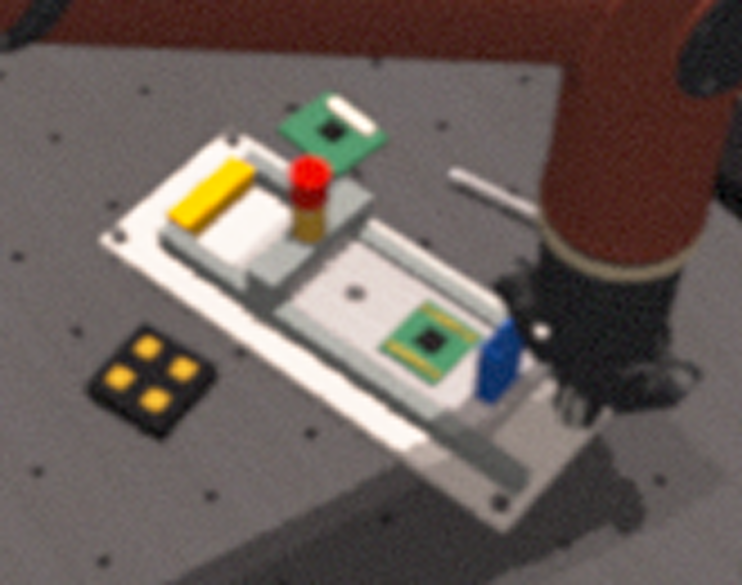

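The closed fingers sit behind the blue block (block at about (495,360) in the zoom), clear of it and of the rails. Now push in stages.

Call:
step_arm([
  [-0.002,0.008,0,0],
  [-0.004,0.016,0,0],
  [-0.006,0.024,0,0],
  [-0.007,0.031,0,0],
  [-0.009,0.039,0,0],
  [-0.009,0.039,0,0],
])

```text
t: 3.2
ee_pos: [0.6299, -0.1435, 0.0505]
tool_rot: [-0.252, 2.098, -2.089]
force: [-0.3, -0.3, 0.3]
opening: -0.002
```

Call:
step_arm([
  [-0.002,0.006,0,0],
  [-0.003,0.012,0,0],
  [-0.004,0.018,0,0],
  [-0.006,0.024,0,0],
  [-0.007,0.03,0,0],
])

```text
t: 3.82
ee_pos: [0.6226, -0.1144, 0.0505]
tool_rot: [-0.251, 2.098, -2.09]
force: [-1.4, -3.3, 0.6]
opening: 0.003
```

Run:
```python
from h import *
snap('top','top2');snap('side','side2')
a=cv2.imread('pics/side2.png')[150:280,265:430];cv2.imwrite('pics/side2z.png',cv2.resize(a,None,fx=4.5,fy=4.5,interpolation=2))
s=ctrl.read_state();print(s['ee_pos'],s['tool_rot'],s['force'])
```

```text
[ 0.62246183 -0.11278953  0.05042617] [-0.25311409  2.09843208 -2.08816126] [ 0.5424221  -0.74118373  0.6044203 ]
```

View pics/side2z.png

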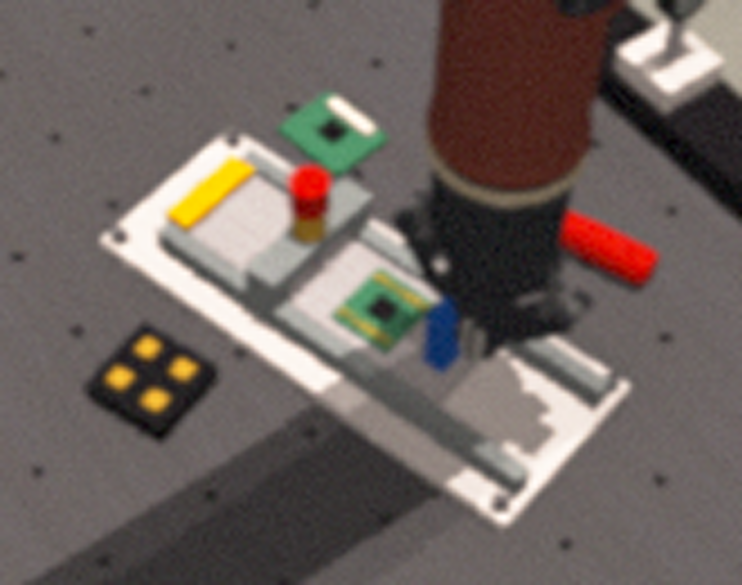

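The block is sliding with about 3.3 N, moving toward the stop. I'll close the rest in small steps.

Call:
step_arm([
  [-0.0005,0.002,0,0],
  [-0.001,0.004,0,0],
  [-0.0015,0.006,0,0],
])

```text
t: 4.3
ee_pos: [0.6221, -0.1117, 0.0507]
tool_rot: [-0.247, 2.094, -2.095]
force: [8.4, -17.3, -5.6]
opening: 0.002
```

```bash
cat > blk.py <<'E'
from h import *
import sys
tag=sys.argv[1]
th=np.radians(13.3);ex=np.array([np.cos(th),np.sin(th)]);ey=np.array([-np.sin(th),np.cos(th)]);c0=np.array([.600,-.0235])
im,d=snap('side',tag)
hsv=cv2.cvtColor(im,cv2.COLOR_RGB2HSV);H,S,V=[hsv[...,i].astype(int) for i in range(3)]
m=((H>100)&(H<130)&(S>120)&(V>40)).astype(np.uint8);m[:,420:]=0;m[:180]=0;m[280:]=0
n,l,st,ce=cv2.connectedComponentsWithStats(m);i=1+np.argmax(st[1:,4]);p=np.argwhere(l==i)
P=deproj('side',p[:,1],p[:,0],d[p[:,0],p[:,1]]);top=P[P[:,2]>.072]
if len(top)>8:
    r=cv2.minAreaRect((top[:,:2]*1000).astype(np.float32));print('rect',r)
    q=top[:,:2]-c0;print('block x,y stage',(np.array(r[0])/1000-c0)@ex,(np.array(r[0])/1000-c0)@ey,'carriage',(np.array(r[0])/1000-c0)@ey+.13,len(top))
print('bbox',st[i],ce[i])
m=((((H<8)|(H>172))&(S>140)&(V>80))).astype(np.uint8);m[:,:315]=0;m[:,350:]=0;m[:170]=0;m[210:]=0
p=np.argwhere(m);P=deproj('side',p[:,1],p[:,0],d[p[:,0],p[:,1]]);print('knob n',len(p),'z 95%,5%',np.percentile(P[:,2],[95,5]) if len(p) else '', 'rows',p[:,0].min() if len(p) else '',p[:,0].max() if len(p) else '')
s=ctrl.read_state();q=s['ee_pos'][:2]-c0;print('t',s['t'],'tcp stage',q@ex,q@ey,s['ee_pos'],'force stage x,y,z',s['force'][:2]@ex,s['force'][:2]@ey,s['force'][2],'open',s['opening'])
a=im[150:280,265:430,::-1];cv2.imwrite(f'pics/{tag}z.png',cv2.resize(a,None,fx=4.5,fy=4.5,interpolation=2))
E
python3 blk.py s3
```

```text
rect ((380.20050048828125, -340.0298767089844), (691.5357666015625, 16.05413818359375), 47.182918548583984)
block x,y stage -0.28672184412086754 -0.2574753715191723 carriage -0.12747537151917232 33
bbox [359 216   8  16  83] [362.59036145 223.44578313]
knob n 84 z 95%,5% [0.10683803 0.083759  ] rows 187 198
t 4.35 tcp stage 0.0012392831326484412 -0.09098360770271118 [ 0.6221368  -0.11175823  0.05065544] force stage x,y,z 3.6935104986678278 -15.162109755798896 -5.218895412904896 open 0.0019157284871096111
```

The knob's top has dropped from 117 to 107 mm, so the pin already appears home. The press is 15 N, so I'll ease to 5–10 N and hold it for the second.

Call:
step_arm([
  [-0.0005,0.002,0,0],
  [-0.0005,0.002,0,0],
])

```text
t: 4.6
ee_pos: [0.6222, -0.112, 0.0507]
tool_rot: [-0.244, 2.092, -2.098]
force: [3.4, -7.4, -2.3]
opening: 0.002
```

Call:
step_arm([
  [-0.0005,0.002,0,0],
  [-0.0005,0.002,0,0],
  [-0.0005,0.002,0,0],
  [-0.0005,0.002,0,0],
  [-0.0005,0.002,0,0],
  [-0.0005,0.002,0,0],
  [-0.0005,0.002,0,0],
  [-0.0005,0.002,0,0],
  [-0.0005,0.002,0,0],
  [-0.0005,0.002,0,0],
])

```text
t: 5.85
ee_pos: [0.6222, -0.1121, 0.0507]
tool_rot: [-0.241, 2.09, -2.1]
force: [3.3, -8.2, -2.8]
opening: 0.003
```

```bash
python3 blk.py s4
```

```text
rect ((373.8045654296875, -335.3492736816406), (689.5219116210938, 16.03993797302246), 45.82471466064453)
block x,y stage -0.291869461495223 -0.25144892436180327 carriage -0.12144892436180327 36
bbox [359 215   8  17  88] [362.625      223.61363636]
knob n 86 z 95%,5% [0.10862346 0.02284396] rows 186 198
t 5.9 tcp stage 0.0012488606790207483 -0.09130845848422929 [ 0.62222085 -0.11207216  0.05071255] force stage x,y,z 2.0401171640027838 -7.544650267920164 -1.8010529201274237 open -0.0007680007079094657
```

View pics/s4z.png

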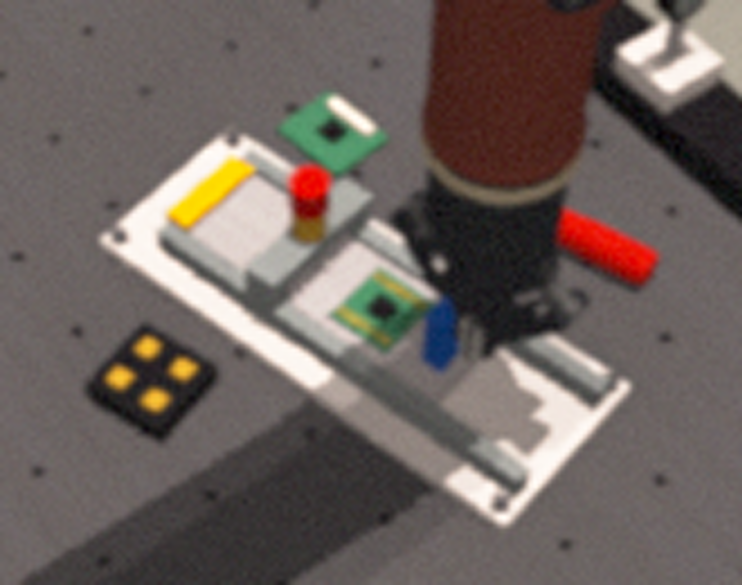

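The carriage's front edge meets the yellow stop at about (245,210) in the zoom, and the knob is down with little brass showing. It was held at about 8 N for 1.3 s. Now back off and rise.

Call:
step_arm([
  [0.002,-0.01,0,0],
  [0.005,-0.02,0.01,0],
  [0.005,-0.022,0.05,0],
  [0.005,-0.022,0.1,0],
  [0.005,-0.022,0.13,0],
  [0.005,-0.022,0.13,0],
])

```text
t: 6.65
ee_pos: [0.629, -0.1344, 0.1846]
tool_rot: [-0.235, 2.086, -2.099]
force: [-0.4, -0.3, 0.7]
opening: -0.004
```

```bash
python3 blk.py s5
python3 - <<'E'
from h import *
from scipy.spatial.transform import Rotation as Ro
s=ctrl.read_state();R=Ro.from_rotvec(s['tool_rot']).as_matrix();z=R[:,2];print('jaw',np.degrees(np.arctan2(z[1],z[0])),R[:,1])
im,d=snap('top','t5');a=im[150:235,255:395,::-1];cv2.imwrite('pics/t5z.png',cv2.resize(a,None,fx=5.5,fy=5.5,interpolation=2))
E
```

```text
rect ((610.721435546875, -95.102294921875), (27.72877311706543, 13.865324974060059), 9.721376419067383)
block x,y stage -0.00603821456878248 -0.07214830409016074 carriage 0.05785169590983927 44
bbox [360 215  10  17 114] [364.09649123 222.65789474]
knob n 83 z 95%,5% [0.10821949 0.08358723] rows 187 197
t 6.7 tcp stage 0.0017334949209603199 -0.11429274863243694 [ 0.62798002 -0.1343285   0.18240045] force stage x,y,z -0.17593726471985097 -0.7541152901293384 -1.07448782831593 open 0.0024835227899212627
jaw -76.59860923827496 [ 0.00822414 -0.00459986 -0.9999556 ]
```

View pics/s5z.png

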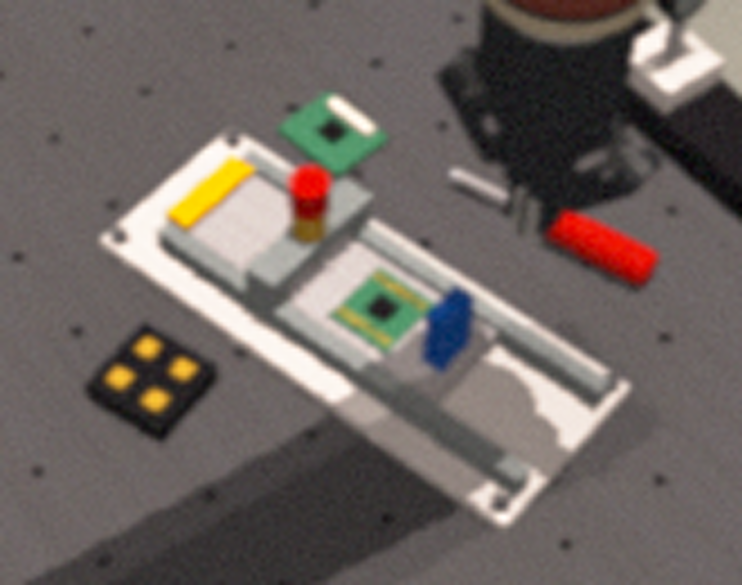

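View pics/t5z.png

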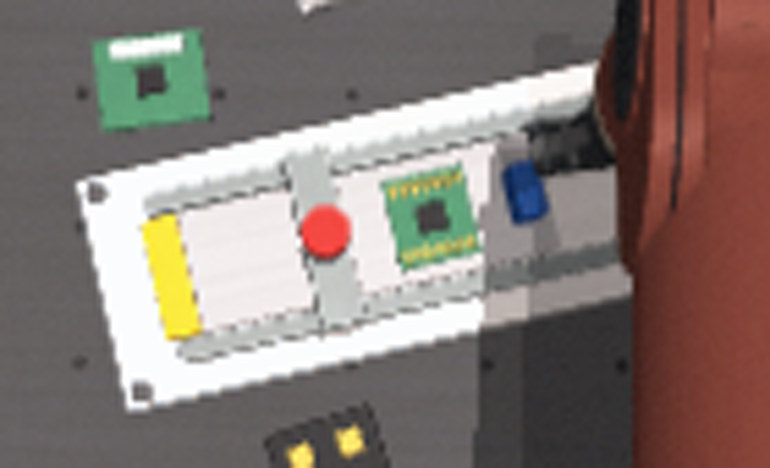

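The top view shows the plate flush with the yellow stop at (195,280), the knob at (325,232), and the pin home. Now move over the knob with the fingers open.

Call:
step_arm([
  [-0.005,0.02,0,0],
  [-0.013,0.05,0,0],
  [-0.023,0.09,0,0],
  [-0.032,0.125,0,0],
  [-0.0385,0.15,0,0],
  [-0.0385,0.15,0,0],
  [-0.0385,0.15,0,0],
], fingers=0.085)

```text
t: 7.62
ee_pos: [0.5883, 0.0156, 0.1803]
tool_rot: [-0.242, 2.09, -2.101]
force: [0.4, -0.8, 0.2]
opening: 0.993
```

```bash
python3 blk.py s6; python3 -c "
from h import *
for i in range(3):
  s=ctrl.read_state();print(s['ee_pos'],s['opening'])"
```

```text
rect ((613.6150512695312, -93.55851745605469), (30.050634384155273, 13.864665985107422), 10.71833324432373)
block x,y stage -0.002867063281268949 -0.07131160801267548 carriage 0.05868839198732452 47
bbox [360 214  10  18 115] [364.15652174 222.0173913 ]
knob n 81 z 95%,5% [0.10656533 0.08826517] rows 187 198
t 7.675 tcp stage -0.002316813280990137 0.04017983217384418 [0.58850197 0.01506918 0.18040997] force stage x,y,z 0.9751994312977836 0.40924583463027303 0.7520099562060045 open 0.9951886135936221
[0.58850197 0.01506918 0.18040997] 0.9951886135936221
[0.58850197 0.01506918 0.18040997] 0.9951886135936221
[0.58850197 0.01506918 0.18040997] 0.9951886135936221
```

View pics/s6z.png

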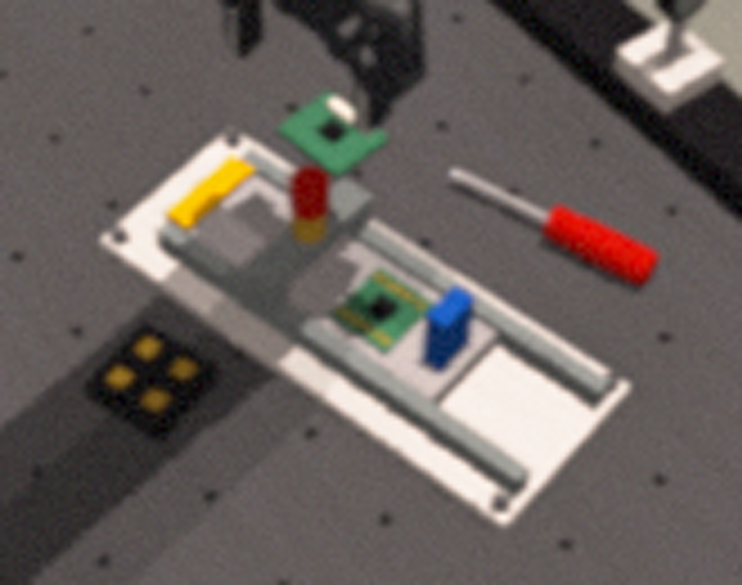

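Fingers are open over the knob (307,190 in the zoom). Descend so that the grasp point lands at mid-knob.

Call:
step_arm([
  [0.0017,0.0,-0.03,0],
  [0.0017,0.0,-0.06,0],
  [0.0017,0.0,-0.085,0],
  [0.0017,0.0,-0.103,0],
  [0.0017,0.0,-0.103,0],
  [0.0017,0.0,-0.103,0],
])

```text
t: 8.43
ee_pos: [0.5909, 0.0149, 0.0783]
tool_rot: [-0.239, 2.09, -2.101]
force: [-0.4, -0.2, 0.3]
opening: 0.994
```

```bash
python3 blk.py s7
```

```text
rect ((613.3629150390625, -93.79765319824219), (28.552366256713867, 14.512380599975586), 16.299610137939453)
block x,y stage -0.0031674500484652735 -0.07148632599114331 carriage 0.058513674008856695 48
bbox [360 214  10  18 114] [364.19298246 221.99122807]
knob n 86 z 95%,5% [0.10777122 0.08478894] rows 187 198
t 8.475 tcp stage 8.917115396221284e-05 0.03953990042109401 [0.59099064 0.01499991 0.078528  ] force stage x,y,z 0.3121336902826451 -0.009763434576514227 0.5938245903627689 open 0.9924601498469462
```

View pics/s7z.png

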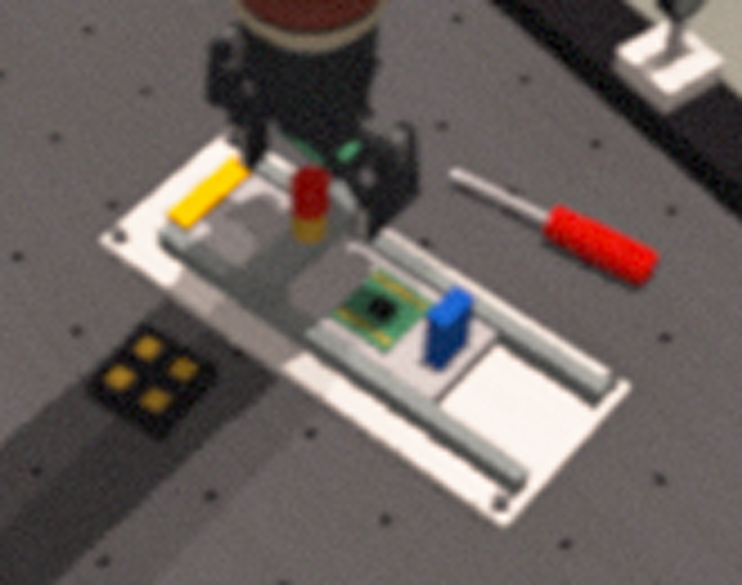

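Fingers straddle the knob, both clear of it. Close.

Call:
step_arm([
  [0,0,0,0],
  [0,0,0,0],
  [0,0,0,0],
  [0,0,0,0],
  [0,0,0,0],
  [0,0,0,0],
], fingers=0.0)

```text
t: 9.22
ee_pos: [0.5909, 0.0158, 0.079]
tool_rot: [-0.239, 2.09, -2.1]
force: [-3.1, 2.1, 5.2]
opening: 0.281
```

```bash
python3 blk.py s8
```

```text
rect ((612.6608276367188, -93.32015228271484), (29.276607513427734, 14.49711799621582), 14.444808006286621)
block x,y stage -0.003740857715145051 -0.07086011716602811 carriage 0.059139882833971896 48
bbox [360 214  10  18 115] [364.15652174 222.00869565]
knob n 57 z 95%,5% [0.12638825 0.08770083] rows 187 198
t 9.275 tcp stage 0.00023352460678708055 0.04032266201274713 [0.59095104 0.01579489 0.07904555] force stage x,y,z -2.620559267540789 2.1739980389801516 5.606077684542309 open 0.27515028772490685
```

View pics/s8z.png

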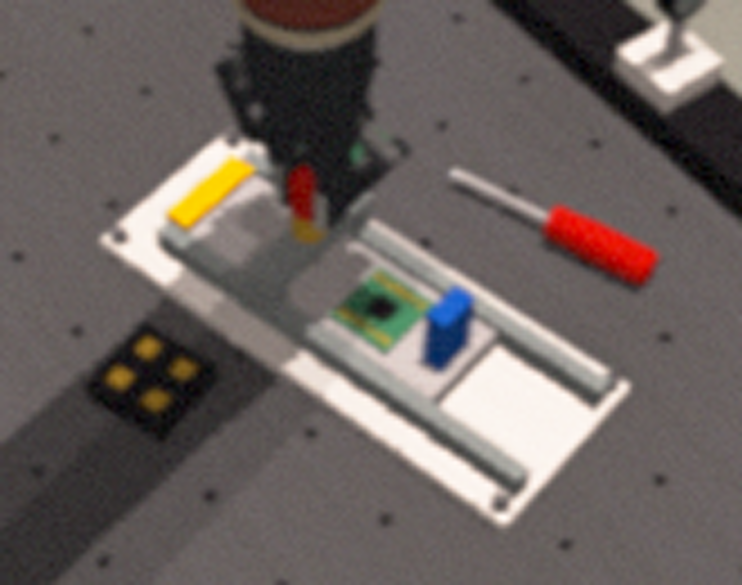

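Gripped (opening about 24 mm on the 26 mm knob). Pull up straight.

Call:
step_arm([
  [0,0,0.003,0],
  [0,0,0.006,0],
  [0,0,0.009,0],
  [0,0,0.012,0],
  [0,0,0.015,0],
  [0,0,0.015,0],
])

```text
t: 10.02
ee_pos: [0.5908, 0.0158, 0.0941]
tool_rot: [-0.239, 2.09, -2.1]
force: [2.4, 1.7, -8.0]
opening: 0.277
```

```bash
python3 blk.py s9
```

```text
rect ((613.3213500976562, -94.04945373535156), (29.29947853088379, 14.877968788146973), 12.423759460449219)
block x,y stage -0.0032658268186759203 -0.07172181095016532 carriage 0.058278189049834686 48
bbox [360 214  10  18 114] [364.19298246 221.99122807]
knob n 57 z 95%,5% [0.13754494 0.10068554] rows 183 195
t 10.075 tcp stage 6.220020458367534e-05 0.04041566757372228 [0.59076292 0.01584598 0.09393166] force stage x,y,z 0.9061849297498844 1.3917488281195998 -8.115882712483588 open 0.2753910310837713
```

View pics/s9z.png

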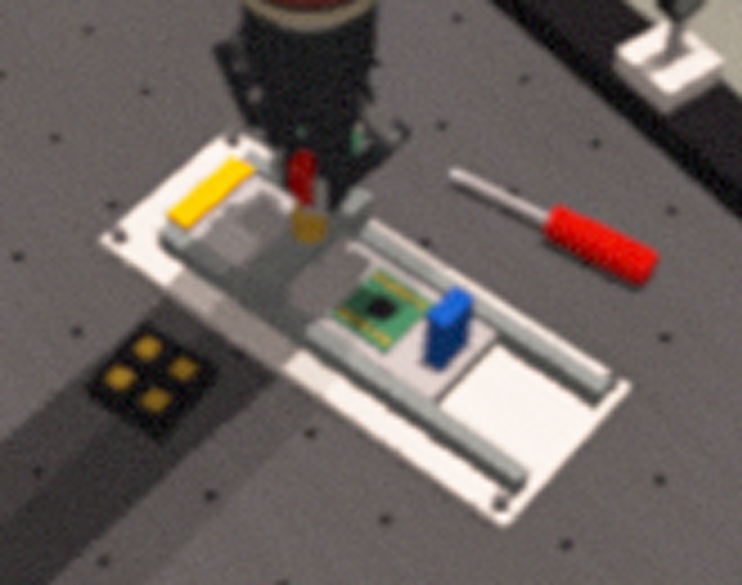

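The knob rises with the fingers; 8.1 N matches the spring at 15 mm. Take up the last 3 mm to the hard end.

Call:
step_arm([
  [0,0,0.001,0],
  [0,0,0.002,0],
  [0,0,0.003,0],
  [0,0,0.004,0],
  [0,0,0.004,0],
])

```text
t: 10.7
ee_pos: [0.5906, 0.0158, 0.0973]
tool_rot: [-0.24, 2.091, -2.1]
force: [5.2, 1.1, -15.2]
opening: 0.277
```

Lift is 18.3 mm and the force has jumped to 15 N, well above the spring's 9 N, so the pin is at its hard end. Now check and let it hold.

```bash
python3 blk.py s10
python3 - <<'E'
from h import *
for i in range(6): im,d=snap('top','t10')
s=ctrl.read_state();print(s['t'],s['ee_pos'],s['force'],s['opening'])
a=im[150:235,255:395,::-1];cv2.imwrite('pics/t10z.png',cv2.resize(a,None,fx=5.5,fy=5.5,interpolation=2))
E
```

```text
rect ((613.80517578125, -93.7304458618164), (29.10938262939453, 15.284913063049316), 14.328828811645508)
block x,y stage -0.002721590207827759 -0.07152266319874696 carriage 0.05847733680125304 51
bbox [360 214  10  18 115] [364.15652174 222.00869565]
knob n 55 z 95%,5% [0.14584381 0.10561226] rows 183 194
t 10.75 tcp stage -2.075271609227229e-05 0.04040491246879668 [0.59068466 0.01581643 0.09730378] force stage x,y,z 6.051518325572869 0.1964794574758252 -15.419262292088542 open 0.27185082976256086
11.05 [0.59067041 0.01579784 0.09729292] [  5.55614846   0.67651338 -15.5759469 ] 0.27491488307651835
```

View pics/s10z.png

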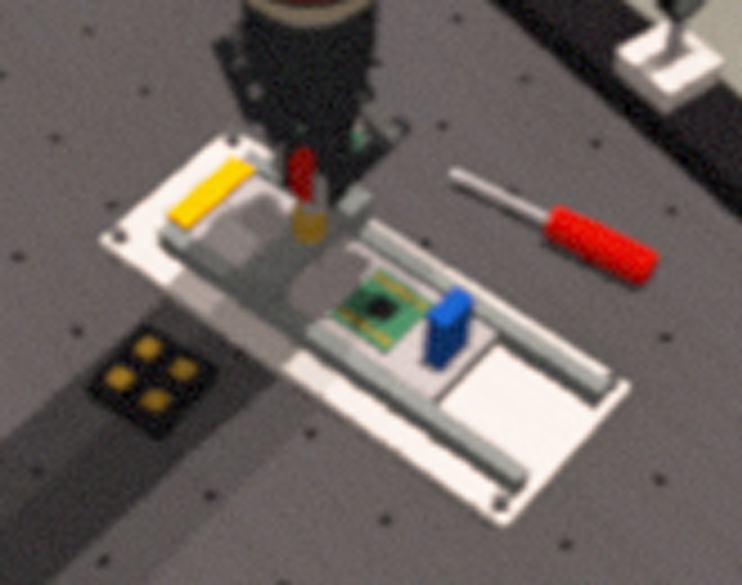

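View pics/t10z.png

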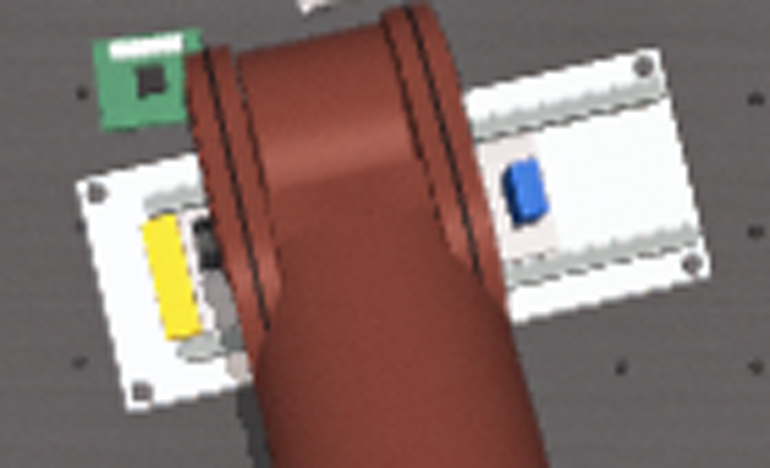

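Side zoom: knob raised at about (302,175), with the brass barrel clear below it. In the top view the carriage block is unchanged at (525,190), and the bystanders in these crops (driver, chip box, test board) have not moved. The hold is steady, so I'm handing it in.

```bash
python3 -c "
from bench import ctrl
print(ctrl.close_job())"
```

```text
the job is handed in; nothing more can be done
None
```

The job is handed in at about 11 s of robot time, with the pin held fully up and the carriage at its stop.

- **Push:** I pushed the carriage by its blue block with the shut fingers. Contact peaked at about 15–17 N, above your 5–10 N, for a moment. I then eased it and held about 8 N against the yellow stop for roughly 1.3 s. The knob top measured about 107 mm, which matches the pin home, and the plate sat flush with the stop in both views.
- **Pull:** I gripped the red knob and lifted it 18.3 mm. The downward force rose from 8.1 N at 15 mm, matching the spring, to a steady 15.5 N. That is well above the spring's 9 N, so the pin is at its hard end. A 5.6 N sideways load remained on the grip.
- **Last checks:** Pose, force and grip were unchanged over 0.35 s of holding. The blue block had not moved between the pictures taken before and after the pull. Depth put the carriage at 58–59 mm rather than 60, which is within the camera error.
- **Bystanders:** The driver, chip box and test board looked unmoved. I did not re-check the jar, lens mount, post holder or note block; the arm passed above them at about 0.23 m and felt no contact.

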